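Clip the notched scraper blade into its sloping sharpening rest

TASK

Put the scraper blade that has the notch into the sloping sharpening rest: lay it on the spring platform with its notch over the pin, press the platform down, and slide the tail of the blade down the slope under the keeper bar until the notch is home on the pin and the sprung pin gives a few millimetres, but do not drive the pin to its stop. Let go, so that the spring holds the blade flat under the bar with its notch still bearing on the pin. Leave the blade without a notch and everything else on the desk where it is.

Things in the scene. Friction and masses are not known exactly. Their poses are not given: they have to be found in the camera images.
- iron_grip (a point): Centre of the notched blade's wooden grip: a bar standing across the plate's middle, 16 mm thick (x), 60 mm long (y), from 5 to 39 above the plate's underside; this point is 22 above the underside. Grasp it across the 16. Axes: x along the blade from notched tail to cutting edge (at the start roughly away from the robot), y across, z up from the plate.
- iron: The notched scraper blade: loose steel plate (mm) 130 long (x) x 60 wide (y) x 5 thick, about 0.3 kg, flat on the desk at the start. Origin on its underside below the middle of the grip; the plate reaches 65 either way, axes as iron_grip. The notch is 14 wide and 35 deep, mid-width, open at the tail (-x) end; its root is at x = -30.
- iron_seat (a point): Where the pin's axis stands in the notched blade when the notch is home: on the underside, in the notch, 5 from its root, at x = -35 from the body's origin. Axes as iron_grip.
- spare_grip (a point): Centre of the same wooden grip on a second blade of the same size and materials, but with a plain square tail and no notch; not to be used. The two blades and the rest change places from start to start.
- rest_seat (a point): Middle of the pin's slot in the rest (fixed to the desk; its bed rises 30 degrees away from the robot), at the height of a home blade's underside. Axes: x up the slope, y across, z square to the bed, leaning 30 degrees to the robot's side. Home, iron_seat is 7 mm up to 16 mm down the slope from here (as the pin stands), at y = z = 0, axes agreeing. Foot of the rest: 170 x 110 mm.
- pin (a joint): Give of the upright sprung steel pin (10 mm thick, top at z = 15 mm in rest_seat axes): 0 free, 0.010 m down the slope on its stop; its spring pushes back 1.5 N per mm (2 to 6 mm of give is right). It is clamped anywhere within 7 mm of rest_seat along the slope; where is not told: see it or feel for it. The blade also rubs on the platform with some 3 to 8 N as it slides.
- rest_bar (a point): Middle of the underside of the keeper bar, a flat steel bridge over the low end, 16 mm wide along the slope, 6 mm thick, posts 66 mm apart; in rest_seat axes at x = -25, z = 5 mm. Home, the blade's top is against it and 6 mm or more of tail is under it. Lay the blade down with iron_seat 15 to 17 mm up the slope from rest_seat: the tail is then clear of the bar and any pin stands in the notch.
- platform (a joint): Travel of the spring platform square to the bed: 0 up, 0.009 m down on its stop. A plate 56 mm wide; in rest_seat axes x = -24 to 94, top at z = 5 when up, -4 when down. Spring: about 4 N to start, 8 N at the bottom (the blade's weight gives about 3 N of it). With the blade held home it reads about 0.005. Sides and upper end are open.
- die0: A wooden die, 26 mm cube, bystander; origin at the centre of its underside.
- die1: The other wooden die, 26 mm cube, bystander; origin at the centre of its underside.
- cup: Orange plastic cup, 76 across and 95 tall, bystander near the back of the desk; origin at the centre of its underside.

How it is judged:
On the way:
1. with the blade in place on the pressed platform, its notch pushes the sprung pin back by more than 1.5 mm (value of joint pin above 0.0015 m and value of joint platform above 0.003 m and distance between iron_seat and rest_seat below 0.018 m), for 0.1 s.
At the end, for the whole second after the job is handed in: The notched blade is at rest in the rest, notch bearing on the sprung pin (pushed back over 0.3 mm), tail under the bar: seat point within 4 mm across, 2.5 mm above to 4 mm below and 9 mm up to 18 mm down the slope of rest_seat; flat to 0.06 rad, straight to 0.1 rad; platform down over 3 mm (value of joint pin above 0.0003 m and x of iron_seat in the frame of rest_seat between -0.018 and 0.009 m and y of iron_seat in the frame of rest_seat between -0.004 and 0.004 m and z of iron_seat in the frame of rest_seat between -0.004 and 0.0025 m and angle between the z axis of iron_grip and the z axis of rest_seat, either way round below 0.06 rad and angle between the x axis of iron_grip and the x axis of rest_seat, either way round below 0.1 rad and value of joint platform above 0.003 m and linear speed of iron below 0.02 m/s); the robot touches nothing.
It fails at once if the sprung pin is driven back more than 9 mm, to its stop (value of joint pin above 0.009 m).
It fails at once if the blade without a notch is moved more than 20 mm (distance of spare_grip from where it was at the start of the episode above 0.02 m).
It fails at once if a die is moved more than 20 mm (distance of any of die0, die1 from where it was at the start of the episode above 0.02 m).
It fails at once if the cup is moved more than 20 mm or tipped (distance of cup from where it was at the start of the episode above 0.02 m or angle between cup's own z axis and vertical above 0.3 rad).
It also fails if it takes over 43 s, if anything falls off the work surface, if the arm or the gripper's body presses on something with over 40 N, if the wrist force passes 120 N, or if a joint passes its speed limit or range.

ROBOT

A 6-joint arm with a two-finger parallel gripper is mounted at the origin on the work surface. World frame = base frame: x ahead of the robot, y to its left, z up, the work surface at z = 0. Lengths are in m, angles in rad, forces in N, time in s.
With the tool pointing down it reaches from about 0.3 to 0.775 m from the base axis. Payload 14.6 kg.
Tool frame: the origin (TCP) lies on the centre line of the jaws, within the pads' length; the fingertips stand 19 mm ahead of it and the grasp point (between the pads) is the TCP; y points along the fingers, x is the direction in which the jaws open and shut, and the axes are right-handed (so a half turn about y gives the same grasp; the last joint's range is limited). The gripper opens to 94 mm and grips with 3 to 60 N. Pads are 16 mm wide; open, the fingers measure 119 mm over their backs; the gripper's body (75 mm by 177 mm) begins 78 mm behind the grasp point.
Start: joints at [-1.253, 0.3, 1.521, -0, 1.321, -0.067], TCP at [0.206, -0.51, 0.224] pointing down, gripper open.
Joint ranges: [-3.03, 3.03], [-0.79, 2.21], [0.23, 2.52], [-1.04, 4.18], [0, 3.07], [-2.55, 2.55]. Speed limits (rad/s): [2.22, 2.22, 2.57, 3.14, 3.14, 3.14].

INTERFACE

Orientations are given as [roll, pitch, yaw] about the fixed x, y, z axes, in that order (R = Rz(yaw) Ry(pitch) Rx(roll)).
In Python, from station import get_obs, cams, workorder gives the robot as it stands.
- The arm moves only by the shell command python3 -m handwheel 'ROWS' [FORCE]. ROWS is JSON, a list of rows, each an object of numbers: "fingers": the opening, from -1 (shut) to 1 (fully open); "x", "y", "z": the shift along the tool's x, y, z in m; "spin": the turn about the tool's y in degrees. In form: [{"fingers": .., "x": .., "y": .., "z": .., "spin": ..}, ...]. A call has exactly 10 rows; each row is the pose to reach, as a shift and turn from the pose commanded when the call began, along the tool's axes at that moment; what a row does not reach only later rows make up. A row lasts 1/10 s, in which the tool goes at most 50 mm and 8.59 degrees, less where a joint would pass 70% of its speed; a pose out of reach is approached as far as the arm can. A call with a gripper value outside its range is refused whole. The fingers move at their own pace and stop on an object; FORCE is the grip in N (left out, the last holds). Time passes only in rows, so rows that repeat a pose let the fingers close, or fill a call up. It gives the time, the measured TCP pose, the force and the opening at its end, in the units of the state.
- get_obs(): the state, without advancing time (a new reading comes with each control period).
- cams.camera(name): name is "side" or "top"; returns (picture, depth): 384x512x3 uint8, red, green, blue; 384x512 float32, m along the optical axis (not along the pixel's ray), 0 where there is no reading.
- cams.get_calibration(name): a dict with "fx", "fy", "cx", "cy" (pixels), "view" (4x4, takes a point from world to camera coordinates). Camera axes: x right, y down, z forward; pixel columns grow to the right and rows downward; lengths in m; the calibration is good to about 2 mm. A picture is of the moment at which its call begins. get_calibration takes no time and is no camera call.
- workorder.hand_in(): hands the job in, once; it reports no verdict.
The state is a dict: "time_s": time; "qpos": joint angles; "joint_vel": joint speeds; "tau": joint torques, N m; "ee_pos": TCP position; "eef_rot": TCP orientation; "force": force on the tool from outside, world axes, zero at the start; "moment": the same for the moment, N m; "grip_width": finger opening in m.
Only numpy, scipy, OpenCV 4.12 (cv2) and the standard library are available. Lean on these libraries where they do the work, as an engineer would, in place of code of your own. Each camera call takes 0.05 s, during which the arm holds its last target. There are 200 camera calls.

## Working session

There is one attempt and no reset: what is moved stays moved. The work goes in short steps, Python scripts to look and compute and a shell command to move; the robot and the scene stay as the last step left them, time stands still between calls to the robot, and variables do not carry over. Pictures are saved under pics/ and viewed, about 8 in all and at most 12, crops included, and the job is handed in when it is done.

```bash
mkdir -p pics; ls
python3 - <<'E'
from station import get_obs, cams
import cv2,numpy as np
print(get_obs())
for n in("top","side"):
    p,d=cams.camera(n); np.savez(f'{n}0.npz',p=p,d=d); cv2.imwrite(f'pics/{n}0.png',cv2.resize(p[:,:,::-1],(800,600)))
    c=cams.get_calibration(n); print(n,c)
E
```

```text
pics
{'time_s': 0.0, 'qpos': array([-1.25260841e+00,  3.00483080e-01,  1.52157771e+00,  9.12837888e-06,
        1.32070094e+00, -6.66180051e-02]), 'joint_vel': array([-0.00194496, -0.00067194, -0.00026449, -0.0003121 , -0.00117712,
        0.00076946]), 'tau': array([ 3.09053539e-04, -5.31800437e+01, -3.52737737e+01,  7.08331587e-02,
        2.43639486e-02, -6.82592986e-05]), 'ee_pos': array([ 0.20637355, -0.50955484,  0.22388117]), 'eef_rot': array([-1.57070968e+00,  1.16589387e-03, -1.18599262e+00]), 'force': array([ 0.01134666, -0.3833594 , -0.44502987]), 'moment': array([ 0.04098072,  0.00237914, -0.02189385]), 'grip_width': 0.0936096123626564}
top {'fx': 416.1625336265873, 'fy': 416.1625336265873, 'cx': 250.67042579656558, 'cy': 193.09406250485506, 'view': array([[ 0.00621511, -0.99970066,  0.02366341, -0.01410487],
       [-0.9973192 , -0.00792219, -0.07274375,  0.56608967],
       [ 0.07290944, -0.02314786, -0.9970699 ,  1.09534172],
       [ 0.        ,  0.        ,  0.        ,  1.        ]])}
side {'fx': 348.46740092284364, 'fy': 348.46740092284364, 'cx': 257.66718646567824, 'cy': 198.2194126655322, 'view': array([[-0.93302787, -0.35966209, -0.01010826,  0.55287333],
       [-0.2042418 ,  0.55255045, -0.80806763,  0.18867501],
       [ 0.29621661, -0.75188509, -0.589003  ,  0.6360722 ],
       [ 0.        ,  0.        ,  0.        ,  1.        ]])}
```

View pics/top0.png

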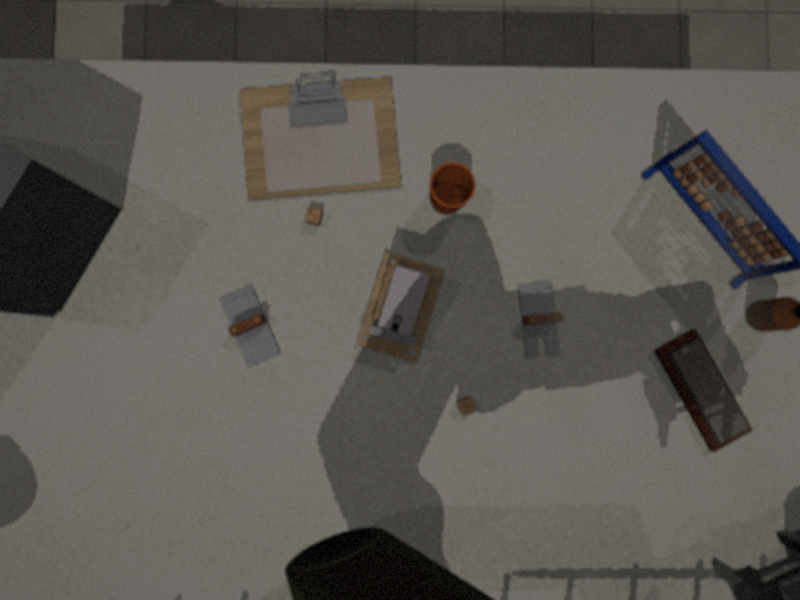

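View pics/side0.png

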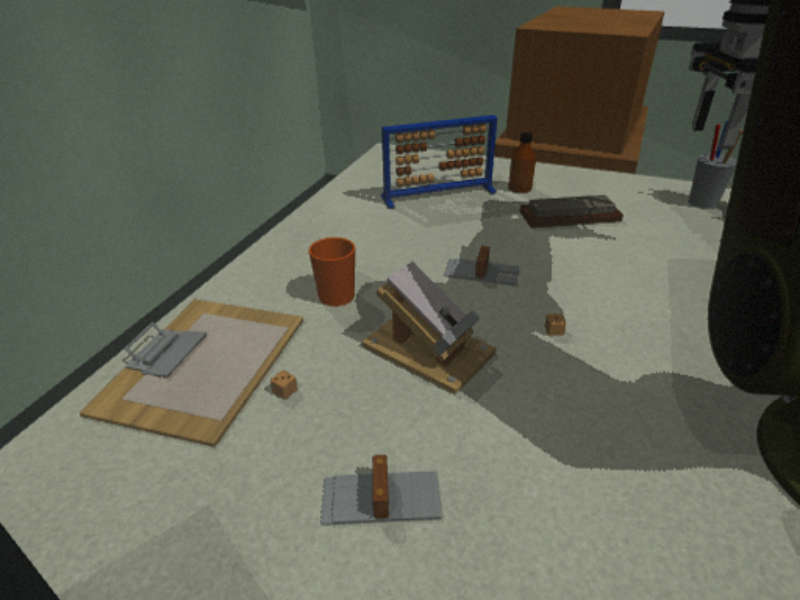

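The notched blade is on the right of the top view at (540,320), with its slot facing the robot. The rest is at (400,305), sloping up and away from the robot. The spare blade is at (250,325), the dice at (314,214) and (466,405), and the cup at (452,188). The tool can only yaw, so I'll grip the bar by its 60 mm ends and let the blade pivot to match the slope. Next I'll measure positions.

```bash
cat > h.py <<'E'
import numpy as np,cv2
from station import cams
def cloud(n,f):
    z=np.load(f);p,d=z['p'],z['d'];c=cams.get_calibration(n)
    v,u=np.indices(d.shape);X=np.stack([(u-c['cx'])/c['fx']*d,(v-c['cy'])/c['fy']*d,d,np.ones_like(d)],-1)
    return p,(X@np.linalg.inv(c['view']).T)[...,:3],d
E
python3 - <<'E'
from h import *
for n in("top","side"):
    p,W,d=cloud(n,n+'0.npz'); hsv=cv2.cvtColor(p,cv2.COLOR_RGB2HSV)
    # grip: orange/brown, high
    g=(hsv[...,1]>100)&(W[...,2]>.025)&(W[...,2]<.06)&(W[...,0]>.3)&(W[...,0]<.75)&(W[...,1]>-.35)&(W[...,1]<-.1)&(d>0)
    P=W[g]; print(n,'grip',g.sum(),P.mean(0),P.min(0),P.max(0))
    (c,s,a)=cv2.minAreaRect((P[:,:2]*1000).astype(np.float32));print(c,s,a)
    # desk z near blade/rest
    q=(abs(W[...,0]-.45)<.03)&(abs(W[...,1]+.1)<.03);print('desk z',np.median(W[q][:,2]),W[q][:,2].std())
    # plane of bed: region of rest
    r=(abs(W[...,0]-.53)<.12)&(abs(W[...,1]-.02)<.08)&(W[...,2]>.03)&(W[...,2]<.2)&(hsv[...,1]<70)&(d>0)
    P=W[r]; rng=np.random.default_rng(0);best=None
    for _ in range(500):
        t=P[rng.choice(len(P),3)];nn=np.cross(t[1]-t[0],t[2]-t[0]);nn/=np.linalg.norm(nn)+1e-12
        i=abs((P-t[0])@nn)<.002
        if best is None or i.sum()>best.sum():best=i
    Q=P[best];m=Q.mean(0);nn=np.linalg.svd(Q-m)[2][2];nn*=np.sign(nn[2]);print('plane',len(P),len(Q),m,nn,'tilt',np.degrees(np.arccos(nn[2])),'yaw',np.degrees(np.arctan2(-nn[1],-nn[0])))
    (c,s,a)=cv2.minAreaRect((Q[:,:2]*1000).astype(np.float32));print('rect xy',c,s,a)
    np.save(n+'Q.npy',Q)
# picture crops, top: blade and rest
p,_,_=cloud('top','top0.npz');a=np.clip(p.astype(float)*2,0,255).astype(np.uint8)[150:240,220:365,::-1]
cv2.imwrite('pics/c1.png',cv2.resize(a,None,fx=5.5,fy=5.5,interpolation=cv2.INTER_CUBIC))
E
```

```text
top grip 130 [ 0.52525634 -0.20668411  0.03495495] [ 0.37894281 -0.29233699  0.02506464] [ 0.74979729 -0.10128193  0.0565063 ]
(568.7362060546875, -201.12008666992188) (370.0700988769531, 179.01939392089844) 3.826341152191162
desk z -0.0011667088007544235 0.001968465480842941
plane 1165 1165 [ 0.55433594 -0.02252718  0.09041581] [-0.44104895  0.15827304  0.88341693] tilt 27.94266672305286 yaw -19.740826418512032
rect xy (557.1849365234375, -25.062572479248047) (75.6290512084961, 121.2785873413086) 72.49913024902344
side grip 160 [ 0.5183843  -0.19343169  0.03424136] [ 0.37839847 -0.29249221  0.02503956] [ 0.72504119 -0.10028031  0.05803673]
(557.1866455078125, -201.24734497070312) (347.1800537109375, 179.65328979492188) 3.8291807174682617
desk z 0.0003194033759347237 0.0008823499614620511
plane 1289 1289 [ 0.5547136  -0.01667324  0.09031416] [-0.43647378  0.2125726   0.87424455] tilt 29.04430618218809 yaw -25.967128880797798
rect xy (563.3348388671875, -24.32503890991211) (78.73883056640625, 127.29318237304688) 72.6855239868164
```

View pics/c1.png

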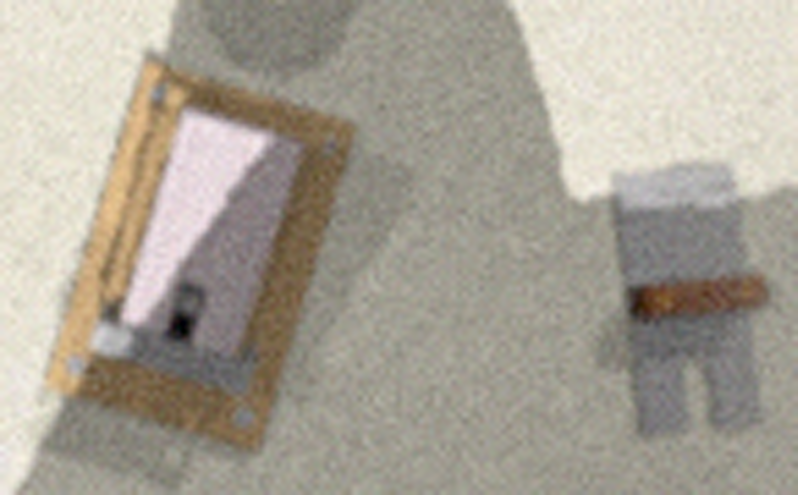

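```bash
cat >> h.py <<'E'
def ray(n,uv,n0,d0):
    "intersect pixel rays with plane n0.X=d0"
    c=cams.get_calibration(n);M=np.linalg.inv(c['view']);uv=np.atleast_2d(uv).astype(float)
    r=np.c_[(uv[:,0]-c['cx'])/c['fx'],(uv[:,1]-c['cy'])/c['fy'],np.ones(len(uv))]@M[:3,:3].T;o=M[:3,3]
    return o+r*((d0-o@n0)/(r@n0))[:,None]
E
python3 - <<'E'
from h import *
np.set_printoptions(precision=4,suppress=True)
k=lambda L:np.array(L)/5.5+[220-.4,150-.4]
ez=np.array([0,0,1.])
C=ray('top',k([(615,172),(735,163),(765,422),(640,437)]),ez,.005);print('plate',C,C.mean(0),np.linalg.norm(C-np.roll(C,-1,0),axis=1))
f=(C[0]+C[1]-C[2]-C[3])/2;print('yaw',np.degrees(np.arctan2(f[1],f[0])))
G=ray('top',k([(632,303),(768,287)]),ez,.039);print('grip top',G,G.mean(0))
for n in('top','side'):
    p,W,d=cloud(n,n+'0.npz');hsv=cv2.cvtColor(p,cv2.COLOR_RGB2HSV)
    r=(abs(W[...,0]-.55)<.12)&(abs(W[...,1]+.02)<.08)&(W[...,2]>.03)&(W[...,2]<.2)&(hsv[...,1]<60)&(d>0)
    P=W[r];rng=np.random.default_rng(0);best=np.zeros(len(P),bool)
    for _ in range(1000):
        t=P[rng.choice(len(P),3,replace=False)];nn=np.cross(t[1]-t[0],t[2]-t[0]);l=np.linalg.norm(nn)
        if l<1e-5:continue
        nn/=l;i=abs((P-t[0])@nn)<.0025
        if i.sum()>best.sum():best=i
    Q=P[best];m=Q.mean(0);nn=np.linalg.svd(Q-m)[2][2];nn*=np.sign(nn[2])
    print(n,len(P),len(Q),m,nn,'tilt',np.degrees(np.arccos(nn[2])),'yaw',np.degrees(np.arctan2(-nn[1],-nn[0])),'rms',((Q-m)@nn).std())
    # slope frame with yaw psi from rectangle
    ex=np.cross([0,1,0],nn);ex/=np.linalg.norm(ex);ey=np.cross(nn,ex)
    S=np.c_[(Q-m)@ex,(Q-m)@ey]*1000
    c,s,a=cv2.minAreaRect(S.astype(np.float32));print('rect',c,s,a)
    for nm,uv in dict(far=[(182,108),(305,137)],slot=[(185,320)],slotup=[(190,285)],bar=[(93,340),(250,380)]).items():
        if n=='top':
            print(nm,ray('top',k(uv),nn,m@nn))
E
```

```text
plate [[ 0.6026 -0.2314  0.005 ]
 [ 0.6077 -0.2916  0.005 ]
 [ 0.479  -0.305   0.005 ]
 [ 0.4712 -0.2428  0.005 ]] [ 0.5401 -0.2677  0.005 ] [0.0604 0.1294 0.0627 0.1319]
yaw 5.440042181777531
grip top [[ 0.5358 -0.2317  0.039 ]
 [ 0.544  -0.2976  0.039 ]] [ 0.5399 -0.2647  0.039 ]
top 1159 787 [ 0.5613 -0.0255  0.0957] [-0.4646  0.1379  0.8747] tilt 28.989303640089915 yaw -16.53361566398203 rms 0.0012921647328438938
rect (-6.771331787109375, 1.4871711730957031) (72.96138000488281, 127.02388763427734) 74.55004119873047
far [[ 0.6172 -0.0123  0.1233]
 [ 0.6045 -0.0669  0.1252]]
slot [[ 0.5248 -0.0156  0.0747]]
slotup [[ 0.5406 -0.0176  0.0834]]
bar [[ 0.5156  0.027   0.0631]
 [ 0.4974 -0.0464  0.065 ]]
side 1279 958 [ 0.565  -0.022   0.0966] [-0.4763  0.1538  0.8657] tilt 30.032783503736145 yaw -17.890938751904017 rms 0.001001367596617144
rect (-8.106082916259766, 1.007537841796875) (66.38694763183594, 130.3111114501953) 70.59489440917969
```

```bash
python3 -m handwheel '[{"fingers":1,"x":-0.01,"y":0,"z":0.04,"spin":2},{"fingers":1,"x":-0.02,"y":0,"z":0.085,"spin":4},{"fingers":1,"x":-0.03,"y":0,"z":0.13,"spin":6},{"fingers":1,"x":-0.045,"y":0.01,"z":0.175,"spin":8},{"fingers":1,"x":-0.055,"y":0.02,"z":0.22,"spin":10},{"fingers":1,"x":-0.065,"y":0.035,"z":0.265,"spin":12},{"fingers":1,"x":-0.078,"y":0.05,"z":0.31,"spin":14},{"fingers":1,"x":-0.09,"y":0.07,"z":0.355,"spin":16},{"fingers":1,"x":-0.1,"y":0.09,"z":0.4,"spin":16},{"fingers":1,"x":-0.1,"y":0.094,"z":0.4,"spin":16}]' 10
python3 - <<'E'
from h import *
p,_=cams.camera('side')
p,_,_=cloud('side','side0.npz')
a=np.clip(p.astype(float)*2,0,255).astype(np.uint8)[160:255,225:325,::-1]
cv2.imwrite('pics/c2.png',cv2.resize(a,None,fx=6,fy=6,interpolation=cv2.INTER_CUBIC))
E
```

```text
time_s: 1.1
ee_pos: [0.5418, -0.2631, 0.1274]
eef_rot: [-1.574, 0.003, -1.461]
force: [-0.6, -0.8, -0.2]
grip_width: 0.0936
```

View pics/c2.png

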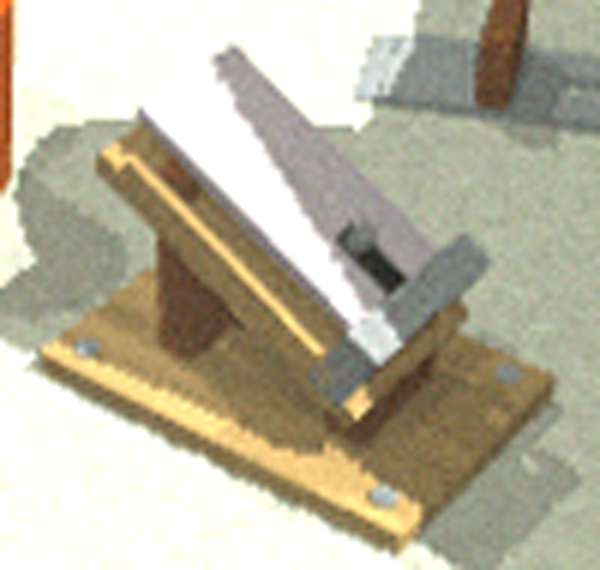

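```bash
cat > fit.py <<'E'
from h import *
from scipy.optimize import least_squares
np.set_printoptions(precision=4,suppress=True)
kt=lambda u,v:np.array([u/5.5+219.6,v/5.5+149.6]); ks=lambda u,v:np.array([u/6+224.6,v/6+159.6])
obs=[('top',(94,28,5),kt(182,108)),('top',(94,-28,5),kt(305,137)),('top',(-25,0,11),kt(172,357)),
('side',(94,28,5),ks(145,112)),('side',(94,-28,5),ks(228,45)),('side',(-25,0,11),ks(401,314))]
def R(y):
    c,s=np.cos(y),np.sin(y);t=np.radians(30)
    return np.array([[c,-s,0],[s,c,0],[0,0,1]])@np.array([[np.cos(t),0,-np.sin(t)],[0,1,0],[np.sin(t),0,np.cos(t)]])
def proj(n,X):
    c=cams.get_calibration(n);q=c['view']@np.r_[X,1];return np.array([c['fx']*q[0]/q[2]+c['cx'],c['fy']*q[1]/q[2]+c['cy']])
def res(v):return np.concatenate([proj(n,v[:3]+R(v[3])@(np.array(m)/1000))-o for n,m,o in obs])
E
python3 - <<'E'
from fit import *
s=least_squares(res,[.52,-.01,.07,-.26]);v=s.x;print(v,np.degrees(v[3]));print(s.fun.reshape(-1,2))
for uv,z in(((40,370),0),((400,550),0),((552,400),0),((40,350),.012),((415,510),.012),((552,380),.012)):print('foot side',ray('side',ks(*uv),np.array([0,0,1.]),z)[0])
F=lambda a,b:np.degrees(np.arctan2(*(a-b)[[1,0]]))
A=[ray('side',ks(*u),np.array([0,0,1.]),0)[0] for u in((40,370),(400,550),(552,400))]
print('yaw long',F(A[0],A[1]),'short',F(A[1],A[2])-90, np.linalg.norm(A[0]-A[1]),np.linalg.norm(A[1]-A[2]))
r=R(v[3]); 
for z in(5,15):
  P=ray('side',ks(355,232),r[:,2],r[:,2]@v[:3]+z/1000)[0];print('pin@z',z,r.T@(P-v[:3]))
for n in('top','side'):
    p,W,d=cloud(n,n+'0.npz');L=((W-v[:3])@r)*1000
    q=(L[...,0]>5)&(L[...,0]<90)&(abs(L[...,1])<22)&(abs(L[...,2])<15)
    print(n,'platform z',np.median(L[q][:,2]),L[q][:,2].std())
    q=(abs(L[...,0]+25)<5)&(abs(L[...,1])<25)&(abs(L[...,2])<25);print('bar z',np.median(L[q][:,2]))
E
python3 -m handwheel '[{"fingers":1,"x":0,"y":0.02,"z":0,"spin":0},{"fingers":1,"x":0,"y":0.045,"z":0,"spin":0},{"fingers":1,"x":0,"y":0.07,"z":0,"spin":0},{"fingers":1,"x":0,"y":0.09,"z":0,"spin":0},{"fingers":1,"x":0,"y":0.1,"z":0,"spin":0},{"fingers":0.2,"x":0,"y":0.1,"z":0,"spin":0},{"fingers":0.1,"x":0,"y":0.1,"z":0,"spin":0},{"fingers":0.1,"x":0,"y":0.1,"z":0,"spin":0},{"fingers":0.1,"x":0,"y":0.1,"z":0,"spin":0},{"fingers":0.1,"x":0,"y":0.1,"z":0,"spin":0}]' 10
```

```text
[ 0.5369 -0.0161  0.0686 -0.3122] -17.885563630986276
[[ 0.5477 -1.1965]
 [-0.1501  0.6915]
 [-0.8208 -1.2758]
 [-1.4064  0.426 ]
 [ 0.6576  1.0783]
 [ 2.3172 -1.2647]]
foot side [0.6593 0.0016 0.    ]
foot side [0.4968 0.048  0.    ]
foot side [ 0.4651 -0.0512  0.    ]
foot side [0.6578 0.0033 0.012 ]
foot side [0.4946 0.0387 0.012 ]
foot side [ 0.4656 -0.0487  0.012 ]
yaw long -15.936370689057199 short -17.752339827094474 0.16900161444750694 0.10421562391267913
pin@z 5 [ 0.0106 -0.0095  0.005 ]
pin@z 15 [ 0.0092 -0.0004  0.015 ]
top platform z 10.184239115377565 5.380798430557492
bar z 16.292505504450453
side platform z 9.923028975237383 7.4924671932079985
bar z 16.30826180238611
time_s: 2.15
ee_pos: [0.5399, -0.2671, 0.0312]
eef_rot: [-1.57, -0.001, -1.465]
force: [-0.4, 1.8, 3.6]
grip_width: 0.0601
```

Run:
```python
from fit import *
ms=[np.array([.5613,-.0255,.0957]),np.array([.565,-.022,.0966])]
def res2(v):
    r=R(v[3]);return np.r_[res(v),[((m-v[:3])@r[:,2]-.005)*2000 for m in ms]]
s=least_squares(res2,[.52,-.01,.07,-.26],loss='soft_l1');v=s.x;print(v,np.degrees(v[3]));print(s.fun.reshape(-1,2))
np.save('rest.npy',v)
r=R(v[3])
for n in('top','side'):
    p,W,d=cloud(n,n+'0.npz');hsv=cv2.cvtColor(p,cv2.COLOR_RGB2HSV);L=((W-v[:3])@r)*1000
    q=(L[...,0]>-60)&(L[...,0]<120)&(abs(L[...,1])<60)&(abs(L[...,2]-5)<2.5)&(hsv[...,1]<60);T=L[q]
    for a in(0,20,40,60,80):
        b=T[abs(T[:,0]-a)<8][:,1];print(n,'x',a,'y',np.percentile(b,[2,98]))
    for a in(-18,0,18):
        b=T[abs(T[:,1]-a)<6][:,0];print(n,'y',a,'x',np.percentile(b,[1,99]))
    q=(abs(L[...,0]+25)<25)&(abs(L[...,1])<60)&(abs(L[...,2]-11)<2.5)&(hsv[...,1]<60);T=L[q];print('bar',np.percentile(T,[3,50,97],axis=0))
```

```text
[ 0.5345 -0.016   0.0731 -0.286 ] -16.389403312251495
[[-0.3709 -0.4112]
 [-0.7907  0.9429]
 [-0.5936 -0.2699]
 [-0.7896 -0.5429]
 [ 0.839  -0.1187]
 [ 3.6826 -2.7738]
 [ 0.7312 -0.2721]]
top x 0 y [-27.8152  25.3903]
top x 20 y [-27.8594  25.4606]
top x 40 y [-27.0335  25.292 ]
top x 60 y [-28.3135  24.6539]
top x 80 y [-27.4906  24.9716]
top y -18 x [-19.6048  90.6905]
top y 0 x [-19.3126  91.6874]
top y 18 x [-22.294   92.0958]
bar [[-34.3994 -36.804    8.5494]
 [-26.1101  -2.0514  10.7985]
 [-14.6454  34.0479  13.0451]]
side x 0 y [-27.0296  29.1708]
side x 20 y [-27.4666  28.5725]
side x 40 y [-26.6739  28.2503]
side x 60 y [-26.7541  27.9421]
side x 80 y [-25.7644  28.2298]
side y -18 x [-14.6085  92.6519]
side y 0 x [-14.2274  92.8007]
side y 18 x [-14.51    93.6209]
bar [[-31.6579 -34.2794   9.0489]
 [-24.2799   3.7505  11.1026]
 [-16.9099  38.5828  12.7805]]
```

```bash
python3 -m handwheel '[{"fingers":0,"x":0,"y":-0.01,"z":0,"spin":0},{"fingers":0,"x":0,"y":-0.03,"z":0,"spin":0},{"fingers":0,"x":0,"y":-0.06,"z":0,"spin":0},{"fingers":0,"x":0,"y":-0.09,"z":0,"spin":0},{"fingers":0,"x":0,"y":-0.12,"z":0,"spin":0},{"fingers":0,"x":-0.01,"y":-0.145,"z":0.005,"spin":2},{"fingers":0,"x":-0.03,"y":-0.16,"z":0.01,"spin":4},{"fingers":0,"x":-0.06,"y":-0.169,"z":0.017,"spin":7},{"fingers":0,"x":-0.09,"y":-0.169,"z":0.024,"spin":10},{"fingers":0,"x":-0.12,"y":-0.169,"z":0.03,"spin":13}]' 10
python3 -m handwheel '[{"fingers":0,"x":-0.03,"y":0,"z":-0.001,"spin":2.5},{"fingers":0,"x":-0.06,"y":0,"z":-0.002,"spin":5},{"fingers":0,"x":-0.085,"y":0,"z":-0.003,"spin":7.5},{"fingers":0,"x":-0.1,"y":0,"z":-0.004,"spin":9.5},{"fingers":0,"x":-0.112,"y":0,"z":-0.006,"spin":9.5},{"fingers":0,"x":-0.12,"y":0,"z":-0.008,"spin":9.5},{"fingers":0,"x":-0.12,"y":0,"z":-0.008,"spin":9.5},{"fingers":0,"x":-0.12,"y":0,"z":-0.008,"spin":9.5},{"fingers":0,"x":-0.12,"y":0,"z":-0.008,"spin":9.5},{"fingers":0,"x":-0.12,"y":0,"z":-0.008,"spin":9.5}]'
python3 - <<'E'
from h import *
from station import get_obs
print(get_obs()['ee_pos'],get_obs()['eef_rot'])
p,_=cams.camera('side');a=np.clip(p.astype(float)*2,0,255).astype(np.uint8)[100:255,205:345,::-1]
cv2.imwrite('pics/s3.png',cv2.resize(a,None,fx=3.8,fy=3.8,interpolation=cv2.INTER_CUBIC))
E
```

```text
time_s: 3.15
ee_pos: [0.5567, -0.1432, 0.2002]
eef_rot: [-1.57, -0.0, -1.694]
force: [0.8, -0.5, -3.6]
grip_width: 0.0601
time_s: 4.15
ee_pos: [0.5634, -0.0249, 0.1994]
eef_rot: [-1.571, -0.0, -1.859]
force: [-0.1, 0.4, -3.2]
grip_width: 0.0599
[ 0.56341854 -0.02492408  0.1994069 ] [-1.57092514e+00 -6.89436493e-05 -1.85853539e+00]
```

View pics/s3.png

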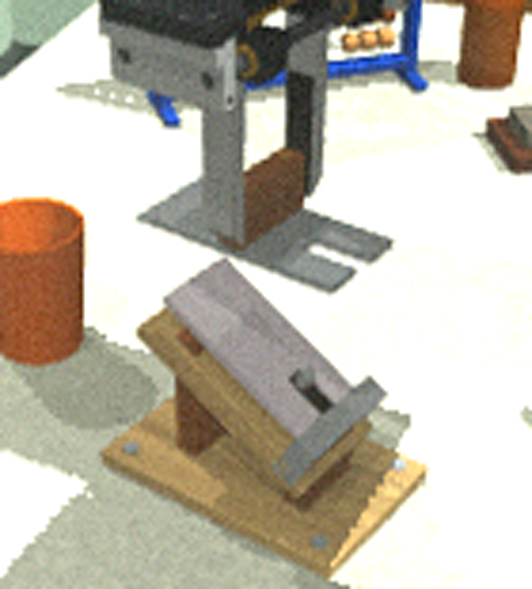

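The blade hangs level at about (265,235), directly over the rest. The pin shows at the upper end of the slot, near (303,378). I'll lower it now so it pivots onto the slope.

```bash
python3 -m handwheel '[{"fingers":0,"x":0,"y":0.01,"z":0,"spin":0},{"fingers":0,"x":0,"y":0.025,"z":0,"spin":0},{"fingers":0,"x":0,"y":0.035,"z":0,"spin":0},{"fingers":0,"x":0,"y":0.04,"z":0,"spin":0},{"fingers":0,"x":0,"y":0.044,"z":0,"spin":0},{"fingers":0,"x":0,"y":0.048,"z":0,"spin":0},{"fingers":0,"x":0,"y":0.052,"z":0,"spin":0},{"fingers":0,"x":0,"y":0.055,"z":0,"spin":0},{"fingers":0,"x":0,"y":0.058,"z":0,"spin":0},{"fingers":0,"x":0,"y":0.061,"z":0,"spin":0}]' 7
python3 - <<'E'
from h import *
from fit import *
v=np.load('rest.npy');r=R(v[3])
for u in((350,228),(360,236)):print('pin top',r.T@(ray('side',ks(*u),r[:,2],r[:,2]@v[:3]+.015)[0]-v[:3]))
p,_=cams.camera('side');a=np.clip(p.astype(float)*2,0,255).astype(np.uint8)[120:245,205:345,::-1]
cv2.imwrite('pics/s4.png',cv2.resize(a,None,fx=4,fy=4,interpolation=cv2.INTER_CUBIC))
E
```

```text
time_s: 5.2
ee_pos: [0.5634, -0.0243, 0.1383]
eef_rot: [-1.571, 0.0, -1.858]
force: [-2.4, 1.1, -0.8]
grip_width: 0.0599
pin top [0.0107 0.0053 0.015 ]
pin top [0.0062 0.0045 0.015 ]
```

View pics/s4.png

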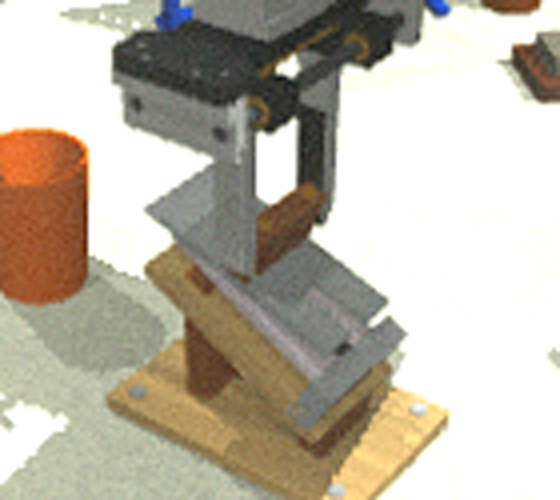

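The blade has tipped most of the way, about 10° short of flat, and its tail is just above the bar at (345,345). I'll keep lowering.

```bash
python3 -m handwheel '[{"fingers":0,"x":0,"y":0.002,"z":0,"spin":0},{"fingers":0,"x":0,"y":0.004,"z":0,"spin":0},{"fingers":0,"x":0,"y":0.006,"z":0,"spin":0},{"fingers":0,"x":0,"y":0.007,"z":0,"spin":0},{"fingers":0,"x":0,"y":0.008,"z":0,"spin":0},{"fingers":0,"x":0,"y":0.009,"z":0,"spin":0},{"fingers":0,"x":0,"y":0.010,"z":0,"spin":0},{"fingers":0,"x":0,"y":0.010,"z":0,"spin":0},{"fingers":0,"x":0,"y":0.010,"z":0,"spin":0},{"fingers":0,"x":0,"y":0.010,"z":0,"spin":0}]' 7
python3 - <<'E'
from h import *
from fit import *
from station import get_obs
v=np.load('rest.npy');r=R(v[3]);o=get_obs()
print('tcp local',r.T@(o['ee_pos']-v[:3])*1000,'F local',r.T@o['force'],o['moment'])
out=[]
for n,(a,b,c,d) in dict(side=(120,245,215,345),top=(140,230,200,290)).items():
    p,dd=cams.camera(n);np.savez(n+'5.npz',p=p,d=dd);q=np.clip(p.astype(float)*2,0,255).astype(np.uint8)[a:b,c:d,::-1];out.append(cv2.resize(q,(400,int(400*(b-a)/(d-c))),interpolation=cv2.INTER_CUBIC))
h=max(i.shape[0] for i in out);cv2.imwrite('pics/s5.png',np.hstack([cv2.copyMakeBorder(i,0,h-i.shape[0],0,0,0) for i in out]))
# plate angle
p,W,d=cloud('side','side5.npz');L=((W-v[:3])@r)*1000;hsv=cv2.cvtColor(p,cv2.COLOR_RGB2HSV)
q=(L[...,0]>-10)&(L[...,0]<40)&(abs(L[...,1])<30)&(L[...,2]>0)&(L[...,2]<22)&(hsv[...,1]<60)&(d>0)
T=L[q];A=np.c_[T[:,:2],np.ones(len(T))]
for _ in range(5):
    k=np.linalg.lstsq(A,T[:,2],rcond=None)[0];e=abs(A@k-T[:,2])<2;
print('plate slope dz/dx,dz/dy,z0',k,len(T))
E
```

```text
time_s: 6.25
ee_pos: [0.5635, -0.0244, 0.1286]
eef_rot: [-1.57, -0.0, -1.858]
force: [-0.6, -0.4, 3.2]
grip_width: 0.0601
tcp local [53.9659  0.0917 32.9517] F local [ 1.1919 -0.5008  2.9627] [-0.1993 -0.0308 -0.0133]
plate slope dz/dx,dz/dy,z0 [ 0.0065 -0.0043  7.8957] 466
```

View pics/s5.png

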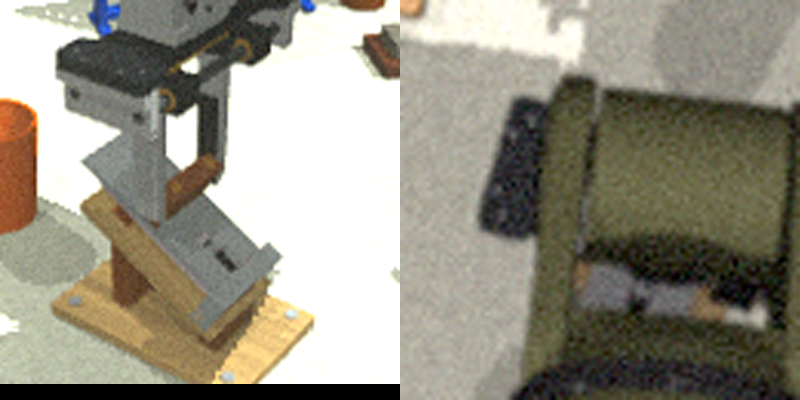

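The blade lies flat on the platform (slope 0.006) and presses it about 2 mm, with the tail just above the bar. I'll tighten the grip and press square to the bed.

```bash
cat > st.py <<'E'
from fit import *
from station import get_obs
v=np.load('rest.npy');r=R(v[3]);o=get_obs()
print('t',o['time_s'],'tcp local',r.T@(o['ee_pos']-v[:3])*1000,'F local',r.T@o['force'],'w',o['grip_width'],'yaw',np.degrees(o['eef_rot'][2]))
E
python3 -m handwheel '[{"fingers":0,"x":0,"y":0,"z":0,"spin":0},{"fingers":0,"x":0,"y":0,"z":0,"spin":0},{"fingers":0,"x":0,"y":0.001,"z":0.0006,"spin":0},{"fingers":0,"x":0,"y":0.002,"z":0.0012,"spin":0},{"fingers":0,"x":0,"y":0.003,"z":0.0017,"spin":0},{"fingers":0,"x":0,"y":0.004,"z":0.0023,"spin":0},{"fingers":0,"x":0,"y":0.0043,"z":0.0025,"spin":0},{"fingers":0,"x":0,"y":0.0043,"z":0.0025,"spin":0},{"fingers":0,"x":0,"y":0.0043,"z":0.0025,"spin":0},{"fingers":0,"x":0,"y":0.0043,"z":0.0025,"spin":0}]' 35; python3 st.py
```

```text
time_s: 7.35
ee_pos: [0.5658, -0.0251, 0.1242]
eef_rot: [-1.571, -0.0, -1.858]
force: [-1.0, -0.8, 4.5]
grip_width: 0.0597
t 7.35 tcp local [53.8475  0.0666 27.9311] F local [ 1.6034 -1.0124  4.246 ] w 0.05974064311574151 yaw -106.4522029624821
```

```bash
python3 -m handwheel '[{"fingers":0,"x":0,"y":0.0007,"z":-0.0009,"spin":0},{"fingers":0,"x":0,"y":0.0013,"z":-0.0017,"spin":0},{"fingers":0,"x":0,"y":0.002,"z":-0.0026,"spin":0},{"fingers":0,"x":0,"y":0.0025,"z":-0.0035,"spin":0},{"fingers":0,"x":0,"y":0.003,"z":-0.0043,"spin":0},{"fingers":0,"x":0,"y":0.0035,"z":-0.0052,"spin":0},{"fingers":0,"x":0,"y":0.0042,"z":-0.0061,"spin":0},{"fingers":0,"x":0,"y":0.0045,"z":-0.0069,"spin":0},{"fingers":0,"x":0,"y":0.0045,"z":-0.0069,"spin":0},{"fingers":0,"x":0,"y":0.0045,"z":-0.0069,"spin":0}]' 35; python3 st.py
python3 -m handwheel '[{"fingers":0,"x":0,"y":0.0002,"z":-0.0004,"spin":0},{"fingers":0,"x":0,"y":0.0005,"z":-0.0009,"spin":0},{"fingers":0,"x":0,"y":0.0007,"z":-0.0013,"spin":0},{"fingers":0,"x":0,"y":0.001,"z":-0.0017,"spin":0},{"fingers":0,"x":0,"y":0.001,"z":-0.0017,"spin":0},{"fingers":0,"x":0,"y":0.001,"z":-0.0017,"spin":0},{"fingers":0,"x":0,"y":0.001,"z":-0.0017,"spin":0},{"fingers":0,"x":0,"y":0.001,"z":-0.0017,"spin":0},{"fingers":0,"x":0,"y":0.001,"z":-0.0017,"spin":0},{"fingers":0,"x":0,"y":0.001,"z":-0.0017,"spin":0}]' 35; python3 st.py
```

```text
time_s: 8.35
ee_pos: [0.5592, -0.0231, 0.1196]
eef_rot: [-1.571, 0.0, -1.858]
force: [0.4, 0.5, 4.5]
grip_width: 0.0595
t 8.35 tcp local [45.5139  0.1329 27.4391] F local [2.4274 0.5998 3.7977] w 0.05952788212619779 yaw -106.45149222051373
time_s: 9.35
ee_pos: [0.558, -0.0227, 0.119]
eef_rot: [-1.57, 0.0, -1.858]
force: [2.1, -0.6, 5.2]
grip_width: 0.0596
t 9.35 tcp local [44.1263  0.119  27.4819] F local [4.5111 0.0302 3.4148] w 0.05956586562035383 yaw -106.45449453438097
```

```bash
python3 -m handwheel '[{"fingers":0,"x":0,"y":0.0002,"z":-0.0004,"spin":0},{"fingers":0,"x":0,"y":0.0005,"z":-0.0009,"spin":0},{"fingers":0,"x":0,"y":0.0007,"z":-0.0013,"spin":0},{"fingers":0,"x":0,"y":0.001,"z":-0.0017,"spin":0},{"fingers":0,"x":0,"y":0.001,"z":-0.0017,"spin":0},{"fingers":0,"x":0,"y":0.001,"z":-0.0017,"spin":0},{"fingers":0,"x":0,"y":0.001,"z":-0.0017,"spin":0},{"fingers":0,"x":0,"y":0.001,"z":-0.0017,"spin":0},{"fingers":0,"x":0,"y":0.001,"z":-0.0017,"spin":0},{"fingers":0,"x":0,"y":0.001,"z":-0.0017,"spin":0}]' 35; python3 st.py
python3 -m handwheel '[{"fingers":0,"x":0,"y":0.0002,"z":-0.0004,"spin":0},{"fingers":0,"x":0,"y":0.0005,"z":-0.0009,"spin":0},{"fingers":0,"x":0,"y":0.0005,"z":-0.0009,"spin":0},{"fingers":0,"x":0,"y":0.0005,"z":-0.0009,"spin":0},{"fingers":0,"x":0,"y":0.0005,"z":-0.0009,"spin":0},{"fingers":0,"x":0,"y":0.0005,"z":-0.0009,"spin":0},{"fingers":0,"x":0,"y":0.0005,"z":-0.0009,"spin":0},{"fingers":0,"x":0,"y":0.0005,"z":-0.0009,"spin":0},{"fingers":0,"x":0,"y":0.0005,"z":-0.0009,"spin":0},{"fingers":0,"x":0,"y":0.0005,"z":-0.0009,"spin":0}]' 35; python3 st.py
```

```text
time_s: 10.35
ee_pos: [0.5567, -0.0223, 0.1182]
eef_rot: [-1.569, 0.0, -1.858]
force: [4.4, -1.7, 5.3]
grip_width: 0.0597
t 10.35 tcp local [42.5846  0.1518 27.5165] F local [ 6.7375 -0.3747  2.2474] w 0.0596550744965736 yaw -106.45375747028481
time_s: 11.35
ee_pos: [0.556, -0.0221, 0.1178]
eef_rot: [-1.568, 0.0, -1.858]
force: [5.5, -1.9, 5.9]
grip_width: 0.0596
t 11.35 tcp local [41.8113  0.159  27.5429] F local [ 7.9986 -0.2206  2.2017] w 0.05955408424771652 yaw -106.45491747215036
```

The force rises 1.5 N/mm, which matches the pin's spring and gives about 4 mm of give. I'll let the platform lift the blade against the bar while I still hold it, then release.

```bash
python3 -m handwheel '[{"fingers":0,"x":0,"y":-0.0004,"z":-0.0003,"spin":0},{"fingers":0,"x":0,"y":-0.0009,"z":-0.0005,"spin":0},{"fingers":0,"x":0,"y":-0.0013,"z":-0.0008,"spin":0},{"fingers":0,"x":0,"y":-0.0017,"z":-0.001,"spin":0},{"fingers":0,"x":0,"y":-0.002,"z":-0.0012,"spin":0},{"fingers":0,"x":0,"y":-0.002,"z":-0.0012,"spin":0},{"fingers":0,"x":0,"y":-0.002,"z":-0.0012,"spin":0},{"fingers":0,"x":0,"y":-0.002,"z":-0.0012,"spin":0},{"fingers":0,"x":0,"y":-0.002,"z":-0.0012,"spin":0},{"fingers":0,"x":0,"y":-0.002,"z":-0.0012,"spin":0}]' 35; python3 st.py
python3 - <<'E'
from h import *
from fit import *
v=np.load('rest.npy');r=R(v[3])
p,dd=cams.camera('side');np.savez('side6.npz',p=p,d=dd);a=np.clip(p.astype(float)*2,0,255).astype(np.uint8)[170:245,225:325,::-1]
cv2.imwrite('pics/s6.png',cv2.resize(a,None,fx=6,fy=6,interpolation=cv2.INTER_CUBIC))
p,W,d=cloud('side','side6.npz');L=((W-v[:3])@r)*1000;hsv=cv2.cvtColor(p,cv2.COLOR_RGB2HSV)
q=(L[...,0]>-12)&(L[...,0]<25)&(abs(L[...,1])<28)&(L[...,2]>-5)&(L[...,2]<12)&(hsv[...,1]<60)&(d>0)
T=L[q];A=np.c_[T[:,:2],np.ones(len(T))];print(np.linalg.lstsq(A,T[:,2],rcond=None)[0],np.median(T[:,2]),len(T))
E
```

```text
time_s: 12.35
ee_pos: [0.5549, -0.0218, 0.1197]
eef_rot: [-1.568, 0.0, -1.858]
force: [6.6, -1.2, 5.0]
grip_width: 0.0599
t 12.35 tcp local [41.7157  0.1692 29.7361] F local [8.2787 0.7006 0.9382] w 0.05988854036391605 yaw -106.45656454176708
[ 0.0254 -0.0147  4.354 ] 4.73421431129916 313
```

View pics/s6.png

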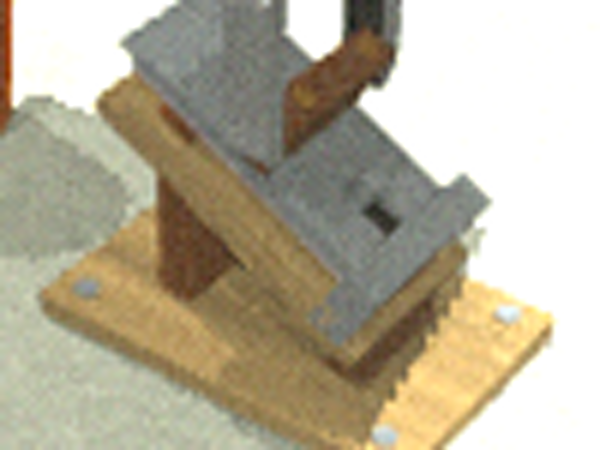

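The tail lies under the bar (bar at (400,260)) and the pin sits in the notch root near (368,188). I'll release now.

```bash
python3 -m handwheel '[{"fingers":0.4,"x":0,"y":0,"z":0,"spin":0},{"fingers":0.6,"x":0,"y":0,"z":0,"spin":0},{"fingers":0.6,"x":0,"y":0,"z":0,"spin":0},{"fingers":0.6,"x":0,"y":0,"z":0,"spin":0},{"fingers":0.6,"x":0,"y":0,"z":0,"spin":0},{"fingers":0.6,"x":0,"y":-0.01,"z":0,"spin":0},{"fingers":0.6,"x":0,"y":-0.03,"z":0,"spin":0},{"fingers":0.6,"x":0,"y":-0.06,"z":0,"spin":0},{"fingers":0.6,"x":0,"y":-0.1,"z":0,"spin":0},{"fingers":0.6,"x":0,"y":-0.13,"z":0,"spin":0}]' 35
python3 -m handwheel '[{"fingers":0.6,"x":0.04,"y":0,"z":-0.01,"spin":0},{"fingers":0.6,"x":0.08,"y":0,"z":-0.03,"spin":0},{"fingers":0.6,"x":0.12,"y":0,"z":-0.05,"spin":0},{"fingers":0.6,"x":0.16,"y":0,"z":-0.07,"spin":0},{"fingers":0.6,"x":0.2,"y":0,"z":-0.09,"spin":0},{"fingers":0.6,"x":0.24,"y":0,"z":-0.1,"spin":0},{"fingers":0.6,"x":0.28,"y":0,"z":-0.1,"spin":0},{"fingers":0.6,"x":0.28,"y":0,"z":-0.1,"spin":0},{"fingers":0.6,"x":0.28,"y":0,"z":-0.1,"spin":0},{"fingers":0.6,"x":0.28,"y":0,"z":-0.1,"spin":0}]' 35
python3 - <<'E'
from h import *
from fit import *
v=np.load('rest.npy');r=R(v[3]);out=[]
for n,(a,b,c,e) in dict(side=(160,245,225,325),top=(150,230,220,320)).items():
    p,dd=cams.camera(n);np.savez(n+'7.npz',p=p,d=dd);q=np.clip(p.astype(float)*2,0,255).astype(np.uint8)[a:b,c:e,::-1];out.append(cv2.resize(q,None,fx=4,fy=4,interpolation=cv2.INTER_CUBIC))
    p,W,d=cloud(n,n+'7.npz');L=((W-v[:3])@r)*1000;hsv=cv2.cvtColor(p,cv2.COLOR_RGB2HSV)
    q=(L[...,0]>-12)&(L[...,0]<110)&(abs(L[...,1])<27)&(L[...,2]>-5)&(L[...,2]<12)&(hsv[...,1]<60)&(d>0)
    T=L[q];A=np.c_[T[:,:2],np.ones(len(T))];print(n,'plate dz/dx dz/dy z0',np.linalg.lstsq(A,T[:,2],rcond=None)[0],'far end x',np.percentile(L[(abs(L[...,1])<22)&(abs(L[...,2]-5)<4)&(hsv[...,1]<60)&(L[...,0]>60)&(L[...,0]<130)][:,0],99))
    for x0 in (20,85):
        y=L[(abs(L[...,0]-x0)<8)&(abs(L[...,2]-5)<4)&(abs(L[...,1])<45)&(hsv[...,1]<60)][:,1];print(' y edges at',x0,np.percentile(y,[2,98]))
h=max(i.shape[0] for i in out);cv2.imwrite('pics/s7.png',np.hstack([cv2.copyMakeBorder(i,0,h-i.shape[0],0,0,0) for i in out]))
E
```

```text
time_s: 13.4
ee_pos: [0.554, -0.0215, 0.2523]
eef_rot: [-1.569, 0.0, -1.858]
force: [1.0, -0.4, 0.3]
grip_width: 0.0754
time_s: 14.4
ee_pos: [0.379, -0.2611, 0.2495]
eef_rot: [-1.571, 0.0, -1.857]
force: [0.1, 0.4, -0.1]
grip_width: 0.0749
side plate dz/dx dz/dy z0 [-0.0078 -0.0011  5.0864] far end x 101.41106076516114
 y edges at 20 [-28.2169  30.6262]
 y edges at 85 [-28.4005  31.217 ]
top plate dz/dx dz/dy z0 [-0.0133 -0.0004  5.4294] far end x 98.81389134009441Traceback (most recent call last):
  File "<stdin>", line 10, in <module>
    return _quantile_unchecked(
        a, q, axis, out, overwrite_input, method, keepdims, weights)
    return _ureduce(a,
                    func=_quantile_ureduce_func,
    ...<5 lines>...
                    overwrite_input=overwrite_input,
                    method=method)
    r = func(a, **kwargs)
    result = _quantile(arr,
                       quantiles=q,
    ...<2 lines>...
                       out=out,
                       weights=wgt)
    slices_having_nans = np.isnan(arr[-1, ...])
                                  ~~~^^^^^^^^^
IndexError: index -1 is out of bounds for axis 0 with size 0
```

Run:
```python
from h import *
q=lambda f,a,b,c,e:cv2.resize(np.clip(np.load(f)['p'].astype(float)*2,0,255).astype(np.uint8)[a:b,c:e,::-1],(400,340),interpolation=cv2.INTER_CUBIC)
p,d=cams.camera('top')
np.savez('top8.npz',p=p,d=d)
cv2.imwrite('pics/s8.png',np.hstack([q('side7.npz',160,245,225,325),q('top8.npz',100,290,130,350)]))
```

```text
(no output)
```

View pics/s8.png

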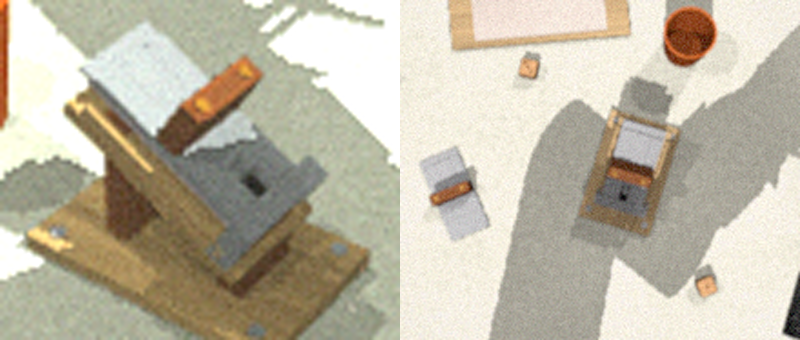

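The blade lies flat with its tail under the bar (near (265,210)) and the notch below the grip at (252,183). The spare blade, dice and cup haven't moved, and the arm is clear. Handing in.

```bash
python3 -c "
from station import workorder;print(workorder.hand_in())"
```

```text
the job is handed in; nothing more can be done
None
```

The notched blade is in the rest with its tail under the keeper bar, and I handed the job in at about 14.5 s; no verdict was reported.

**How it was done:** The tool can only turn about the vertical, so I didn't grasp across the 16 mm as described. I gripped the bar by its 60 mm ends instead, which let the blade pivot flat onto the slope. I then pressed the platform about 7 mm, slid the blade down until the pin gave, eased it up against the bar and released.

**Last checks:**
- **Pin:** while sliding, the force rose by about 1.5 N per mm, which matches the pin's spring. I estimate about 4 mm of give before release.
- **Fit:** after release the plate is flat to about 0.01 rad, and its top is 5.1–5.4 mm above `rest_seat`, level with the bar's underside.
- **Position:** the plate's upper end is at about x = 99–101 mm in the rest's frame. That puts the seat point near x = 2 mm and about 1 mm off centre.
- **Bystanders:** the spare blade, dice and cup look unmoved in the last picture, and the arm is clear.

**Disagreements:**
- **Seat position:** the gripper reading put the seat about 4 mm further up the slope than the camera did, probably because the blade sat off-centre in the grip.
- **Pin after release:** I could not read the pin or platform directly, so the final pin give is only inferred from the blade's position.
- **Top view:** the check of the blade's side edges from the top camera failed for lack of points, so how straight and centred it sits rests on the side camera only.

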